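# Make up two medicine orders

## Robot

A 7-joint arm with a two-finger parallel gripper is mounted at the origin on the work surface. World frame = base frame: x ahead of the robot, y to its left, z up, the work surface at z = 0. Lengths are in m, angles in rad, forces in N, time in s.
With the tool pointing down it reaches from about 0.4 to 0.925 m from the base axis. Payload 4.1 kg.
Tool frame: the origin (TCP) lies between the finger pads; the fingertips stand 17 mm ahead of it and the grasp point (between the pads) lies 2 mm behind it; z points along the fingers, y is the direction in which the jaws open and shut (so a half turn about z gives the same grasp; the last joint's range is limited). The gripper opens to 85 mm and grips with 20 to 120 N. Pads are 22 mm wide; open, the fingers measure 114 mm over their backs; the gripper's body (76 mm by 85 mm) begins 54 mm behind the grasp point. The pads swing forward as they close: fully open they stand 13 mm farther back than shut.
Start: joints at [-1.284, 0.398, 0.045, 1.537, -0.019, 1.207, -0.051], TCP at [0.245, 0.602, 0.248] pointing down, gripper open.
Joint ranges: [-2.82, 2.82], [-0.49, 2.23], [-1.37, 1.46], [0, 2.46], [-1.36, 4.5], [0.23, 2], [-2.94, 2.94]. Speed limits (rad/s): [2.57, 2.57, 3.14, 3.14, 3.14, 3.14, 3.14].

## Interface

Orientations are given as a unit quaternion [x, y, z, w].
In Python, from rig import ctrl, eyes, sign_off, silhouettes gives the robot as it stands. The module is installed in compiled form; this text tells all that it offers.
- The arm moves only by the tool apply_moves, never from a script. Its argument "commands" is a list that holds one entry, the list of rows, each a list of 5 numbers: the opening, from -1 (shut) to 1 (fully open), then the shift along the world's x, y, z in mm, then the turn about the world's z in degrees. In form: [[[claw, dx, dy, dz, roll], ...]]. A call has 1 to 10 rows; each row shifts and turns the commanded pose from where the row before left it; what a row does not reach is not made up. A row lasts 1/10 s, in which the tool goes at most 50 mm and 8.59 degrees, less where a joint would pass 70% of its speed; a pose out of reach is approached as far as the arm can. A call with a gripper value outside its range is refused whole. The fingers move at their own pace and stop on an object; "force" is the grip in N (left out, the last holds). Time passes only in rows, so rows that do not move let the fingers close. It gives the time, the measured TCP pose, the force and the opening at its end, in the units of the state.
- ctrl.get_state(): the state, without advancing time (a new reading comes with each control period).
- eyes.grab_frame(name): name is "side" or "top"; returns the picture (384x512x3 uint8, red, green, blue); there is no depth.
- eyes.calibration(name): a dict with "fx", "fy", "cx", "cy" (pixels), "camera_from_world" (4x4, takes a point from world to camera coordinates). Camera axes: x right, y up, looking along -z (the intrinsics and any distortion apply to the point x, -y, -z); pixel columns grow to the right and rows downward; lengths in m; the calibration is good to about 2 mm. A picture is of the moment at which its call begins. calibration takes no time and is no camera call.
- sign_off(): hands the job in, once; it reports no verdict.
Trained networks look in the newest picture that a camera, given by its name, has taken for a name from the list of things; names that differ only in an ending like _2 or _b are one class to them, and where a whole thing is asked for, a point or a joint stands for the part that bears it (a point fixed in the world has none). Each returns a list of dicts, best first, with "conf" (0 to 1); they miss things now and then, are a little off and sometimes report something else, mostly with a low value. They report only what shows in the picture. A call takes as long as a camera call. They do not tell look-alikes from the thing itself.
- silhouettes(camera, name): "pixels" (384x512 bool, what is visible of it) and "bbox" ([centre column, centre row, width, height] in pixels, round what is visible of it).
The state is a dict: "time_s": time; "joint_pos": joint angles; "qd": joint speeds; "effort": joint torques, N m; "tcp_pos": TCP position; "tcp_rot": TCP orientation; "force": force on the tool from outside, world axes, zero at the start; "torque": the same for the moment, N m; "gripper_width": opening from 0.0 (shut) to 1.0 (fully open).
Only numpy, scipy, OpenCV 4.12 (cv2) and the standard library are available. Lean on these libraries where they do the work, as an engineer would, in place of code of your own. Each camera call takes 0.05 s, during which the arm holds its last target.

## Task

Make up the two orders at the checking desk, one at a time: first the yellow tray with the blue-banded carton and the amber bottle, and only when that is complete pick for the blue tray, which gets the green-banded carton and the white jar with the black lid. In each tray the carton stands in the oblong compartment and the bottle or jar in the square one, all upright on the tray floor; keep them upright on the way and set them down, do not drop them. Leave the orange-banded carton, the yellow-capped bottle, the tape dispenser and the scanner where they are.

Things in the scene. Friction and masses are not known exactly. Their poses are not given: they have to be found in the camera images.
- blue_carton: White medicine carton with a blue top flap and blue band round its foot, standing upright: 40 (own x) by 90 (own y) by 80 high, mm; it can be gripped across the 40. About 0.12 kg. Origin: centre of its underside; z up. Belongs to the yellow tray.
- green_carton: White medicine carton with a green top flap and green band round its foot, standing upright: 40 (own x) by 90 (own y) by 80 high, mm; it can be gripped across the 40. About 0.12 kg. Origin: centre of its underside; z up. Belongs to the blue tray.
- orange_carton: White medicine carton with an orange top flap and orange band round its foot, standing upright: 40 (own x) by 90 (own y) by 80 high, mm; it can be gripped across the 40. About 0.12 kg. Origin: centre of its underside; z up. Not ordered: stays.
- amber_bottle: Round amber bottle with a white label and a white screw cap, upright: body 52 mm in diameter up to 78 mm high, then a shoulder and a cap 41 mm in diameter from 84 to 102 mm. About 0.13 kg. Origin: centre of its underside; z up. Belongs to the yellow tray.
- black_lid_jar: Round white jar with a black screw lid, upright: 54 mm in diameter up to 62 mm high, then the lid, 56 mm in diameter, up to 85 mm. About 0.14 kg. Origin: centre of its underside; z up. Belongs to the blue tray.
- yellow_cap_bottle: Round white bottle with a pale blue label and a yellow cap, the same shape and size as the amber bottle (52 mm in diameter, 102 mm high). Origin: centre of its underside; z up. Not ordered: stays.
- yellow_tray: Yellow plastic order tray, 80 (own x) by 196 (own y) mm outside, walls 35 high and 4 thick, floor 4 thick, open on top; it stands fast on the desk and does not slide. A cross wall parts it into an oblong compartment, 72 by 112 inside, centred at own (x 0, y -38), and a square compartment, 72 by 72 inside, centred at own (x 0, y +58). Origin: centre of its underside; z up. For the first order.
- blue_tray: Blue plastic order tray, 80 (own x) by 196 (own y) mm outside, walls 35 high and 4 thick, floor 4 thick, open on top; it stands fast on the desk and does not slide. A cross wall parts it into an oblong compartment, 72 by 112 inside, centred at own (x 0, y -38), and a square compartment, 72 by 72 inside, centred at own (x 0, y +58). Origin: centre of its underside; z up. For the second order.
- tape_dispenser: Black and red desk tape dispenser with a roll of brown tape, 74 (own x) by 190 (own y) by 108 high, mm; loose, 0.9 kg. Origin: centre of its underside; z up. Stays.
- scanner: Black hand-held barcode scanner lying on its side: head 62 by 92 and 44 thick, grip 105 long, mm; loose. Origin: underside of the rear end of the head, where the grip begins; its head points along own +y, its grip along own +x; z up. Stays.
There are look-alikes about, which are no part of the job. What is shaped like the amber_bottle but pink is not meant. Leave any pink look-alike of the green_carton alone.

How it is judged:
By the outcome, as a careful person would: the job done as asked, in the order asked, and still so for the second after the job is handed in, with the robot touching nothing.
It also fails if it takes over 104 s, if anything falls off the work surface, if the arm or the gripper's body presses on something with over 40 N, if the wrist force passes 120 N, or if a joint passes its speed limit or range.

## Working session

There is one attempt and no reset: what is moved stays moved. The work goes in short steps, Python scripts to look and compute and a tool call to move; the robot and the scene stay as the last step left them, time stands still between calls to the robot, and variables do not carry over. Pictures are saved under pics/ and viewed, and the job is handed in when it is done.

Besides the shell and the picture viewer there is one more tool, called as name([rows], argument=value, ...), one row to a line, values as JSON. apply_moves: Moves the arm, as the interface text tells. Its arguments: {"type":"object","properties":{"commands":{"type":"array"},"force":{"type":"number"}},"required":["commands"]}

```bash
mkdir -p pics; ls; python3 - <<'E'
from rig import ctrl, eyes
import cv2
for n in ("top","side"):
    f=eyes.grab_frame(n); cv2.imwrite(f"pics/{n}0.png",cv2.resize(f[:,:,::-1],(800,600),interpolation=cv2.INTER_CUBIC))
    c=eyes.calibration(n); print(n,c)
s=ctrl.get_state(); print({k:s[k] for k in("time_s","tcp_pos","tcp_rot","gripper_width","force")})
E
```

```text
pics
top {'fx': 362.4532676692175, 'fy': 362.4532676692175, 'cx': 256.26388202219414, 'cy': 193.63016576004523, 'camera_from_world': array([[-0.02065577, -0.99974879,  0.00870086, -0.02713648],
       [ 0.99002161, -0.01923989,  0.13959596, -0.56842824],
       [-0.13939349,  0.0114975 ,  0.99017032, -0.9624601 ],
       [ 0.        ,  0.        ,  0.        ,  1.        ]])}
side {'fx': 438.5234787538456, 'fy': 438.5234787538456, 'cx': 248.9519358947188, 'cy': 187.13507261979976, 'camera_from_world': array([[-0.96941667, -0.24460899,  0.01994389,  0.52574924],
       [ 0.16234871, -0.57821693,  0.79956743, -0.14894405],
       [-0.18404949,  0.77835186,  0.60024509, -0.94738265],
       [ 0.        ,  0.        ,  0.        ,  1.        ]])}
{'time_s': 0.1, 'tcp_pos': array([0.24438065, 0.60174684, 0.24736061]), 'tcp_rot': array([ 1.91639653e-01,  9.81464962e-01, -8.70635305e-04, -1.14107104e-04]), 'gripper_width': 1.0016124397325818, 'force': array([ 0.29937216,  0.50068488, -0.39017045])}
```

View pics/top0.png

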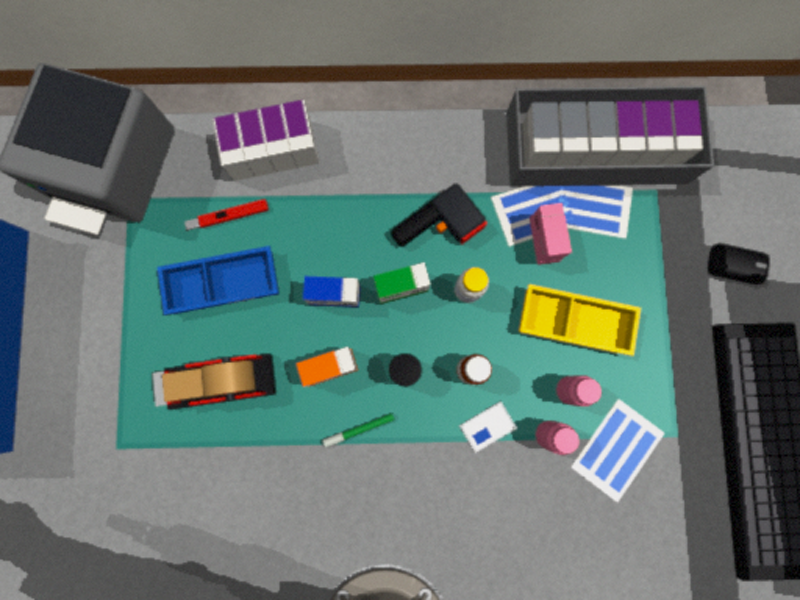

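View pics/side0.png

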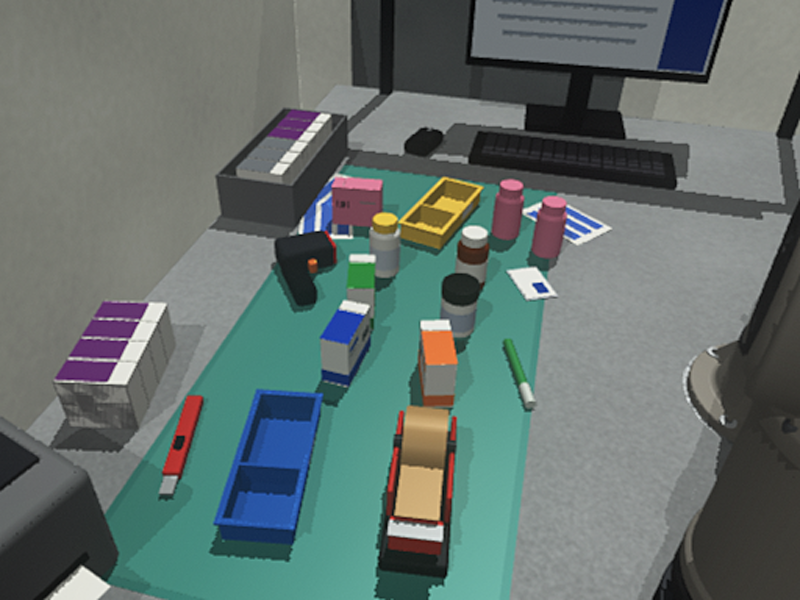

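The top view shows these candidates, in 800x600 pixels:
- **Blue carton:** (330,290). The orange (325,367) and pink (550,233) cartons could be mistaken for it.
- **Green carton:** (400,283). The pink carton is its look-alike.
- **Amber bottle:** (475,370), with a white cap. The yellow-capped bottle (473,283) and the pink bottles (578,390) and (557,438) are not it.
- **Jar:** (404,370), with a black lid.
- **Trays:** blue (218,280) and yellow (580,320).

Next I fit poses using the networks' masks.

```bash
cat > h.py <<'E'
import numpy as np, cv2
from scipy.optimize import minimize
from rig import ctrl, eyes, silhouettes
CAL={n:eyes.calibration(n) for n in("top","side")}
def proj(cam,P):
    c=CAL[cam];P=np.atleast_2d(P);T=c["camera_from_world"]
    q=P@T[:3,:3].T+T[:3,3]
    return np.c_[c["cx"]+c["fx"]*q[:,0]/-q[:,2], c["cy"]+c["fy"]*-q[:,1]/-q[:,2]]
def box(a,b,h): return [np.array([[x,y,z] for x in(-a/2,a/2) for y in(-b/2,b/2) for z in(0,h)])]
t=np.linspace(0,2*np.pi,40,endpoint=False)
def cyl(r0,z0,r1,z1): return np.r_[np.c_[r0*np.cos(t),r0*np.sin(t),0*t+z0],np.c_[r1*np.cos(t),r1*np.sin(t),0*t+z1]]
bott=[cyl(.026,0,.026,.078),cyl(.026,.078,.0205,.084),cyl(.0205,.084,.0205,.102)]
MOD=dict(carton=box(.04,.09,.08),bottle=bott,jar=[cyl(.027,0,.027,.062),cyl(.028,.062,.028,.085)],tray=box(.08,.196,.035))
def kind(n): return 'carton' if 'carton' in n else 'tray' if 'tray' in n else 'jar' if 'jar' in n else 'bottle'
S=4
def render(cam,name,p,z=0.):
    im=np.zeros((384*S,512*S),np.uint8);c,s=np.cos(p[2]),np.sin(p[2])
    R=np.array([[c,-s,0],[s,c,0],[0,0,1]])
    for m in MOD[kind(name)]:
        uv=(proj(cam,m@R.T+[p[0],p[1],z])+.5)*S
        cv2.fillConvexPoly(im,cv2.convexHull(uv.astype(np.float32)).round().astype(np.int32),255)
    return cv2.resize(im,(512,384),interpolation=cv2.INTER_AREA).astype(float)/255
def unproj(cam,uv,z):
    c=CAL[cam];T=c["camera_from_world"];R=T[:3,:3];o=-R.T@T[:3,3]
    d=R.T@np.array([(uv[0]-c["cx"])/c["fx"],-(uv[1]-c["cy"])/c["fy"],-1.])
    return (o+d*(z-o[2])/d[2])[:2]
def fit(name,masks,z=0.,yaw=None):
    def cost(p,ms):
        return sum(np.abs(render(c,name,p,z)-m).sum()/m.sum() for c,m in ms.items())
    def run(ms):
        c0=next(iter(ms));ys,xs=np.nonzero(ms[c0]);h=.04
        p0=unproj(c0,(xs.mean(),ys.mean()),z+h);best=None
        rnd=kind(name) in('bottle','jar')
        for y in ([0] if rnd else np.arange(0,np.pi,np.pi/6) if yaw is None else [yaw]):
            f=lambda q:cost([q[0],q[1],q[2] if not rnd else 0],ms)
            r=minimize(f,[*p0,y],method='Nelder-Mead',options=dict(initial_simplex=np.array([[*p0,y],[p0[0]+.01,p0[1],y],[p0[0],p0[1]+.01,y],[*p0,y+.2]]),xatol=1e-4,fatol=1e-4,maxiter=120))
            if best is None or r.fun<best.fun: best=r
        return best
    return run(masks)
E
cat > m0.py <<'E'
from h import *
import sys
eyes.grab_frame("top");eyes.grab_frame("side")
for n in ["blue_carton","green_carton","orange_carton","amber_bottle","black_lid_jar","yellow_cap_bottle","yellow_tray","blue_tray","tape_dispenser","scanner"]:
    M={}
    for c in("top","side"):
        r=silhouettes(c,n)
        print(n,c,[(round(d["conf"],2),np.round(d["bbox"]).astype(int).tolist()) for d in r][:4])
        if r: M[c]=r[0]["pixels"].astype(float)
    if n in("tape_dispenser","scanner"): continue
    for k in ([ "top"],["side"],["top","side"]):
        ms={c:M[c] for c in k if c in M}
        if len(ms)==len(k):
            b=fit(n,ms);print("   ",k,b.x[:2].round(4),round(np.degrees(b.x[2]),1),round(b.fun,3))
print(ctrl.get_state()["time_s"])
E
python3 m0.py
```

```text
blue_carton top [(0.93, [212, 186, 36, 18]), (0.2, [258, 179, 34, 22])]
blue_carton side [(0.79, [222, 221, 32, 54])]
    ['top'] [0.5897 0.0819] -4.3 0.041
    ['side'] [0.5869 0.0846] 177.3 0.055
    ['top', 'side'] [0.5887 0.0823] 176.0 0.148
green_carton top [(0.85, [353, 150, 24, 41]), (0.61, [257, 180, 35, 24]), (0.52, [142, 179, 79, 41])]
green_carton side [(0.76, [230, 186, 22, 46]), (0.7, [227, 130, 38, 35])]
    ['top'] [ 0.6878 -0.3081] 93.9 0.071
    ['side'] [ 0.6032 -0.0558] 14.4 0.441
    ['top', 'side'] [ 0.6883 -0.309 ] 99.3 2.749
orange_carton top [(0.74, [209, 234, 35, 26])]
orange_carton side [(0.74, [278, 232, 27, 56])]
    ['top'] [0.4574 0.0907] 18.1 0.077
    ['side'] [0.4554 0.0909] 16.3 0.053
    ['top', 'side'] [0.4559 0.091 ] 16.5 0.157
amber_bottle top [(0.97, [371, 248, 28, 18]), (0.88, [356, 281, 27, 26]), (0.69, [302, 237, 21, 17]), (0.22, [139, 245, 78, 37])]
amber_bottle side [(0.94, [352, 144, 27, 39]), (0.77, [324, 137, 21, 39]), (0.75, [301, 165, 22, 36])]
    ['top'] [ 0.409  -0.3424] 1.3 0.046
    ['side'] [ 0.3287 -0.2964] -18.5 0.063
    ['top
[... 480 characters left out ...]
   ['top', 'side'] [ 0.5951 -0.1629] 4.4 0.291
yellow_tray top [(0.94, [371, 202, 78, 46])]
yellow_tray side [(0.74, [282, 137, 56, 44])]
    ['top'] [ 0.5344 -0.3598] 165.7 0.043
    ['side'] [ 0.5313 -0.3553] -14.0 0.046
    ['top', 'side'] [ 0.5333 -0.3579] -14.0 0.123
blue_tray top [(0.58, [141, 179, 80, 40])]
blue_tray side [(0.58, [170, 299, 65, 100]), (0.58, [249, 157, 21, 38])]
    ['top'] [0.6199 0.2898] 10.6 0.088
    ['side'] [0.6152 0.2891] 189.3 0.046
    ['top', 'side'] [0.617  0.2893] 189.5 0.149
tape_dispenser top [(0.7, [138, 244, 80, 38])]
tape_dispenser side [(0.95, [268, 315, 48, 113])]
scanner top [(0.63, [280, 138, 54, 42])]
scanner side [(0.76, [193, 175, 38, 46])]
1.2
```

```bash
cat >> h.py <<'E'
def pick(cam,name,xy,z=.04,tol=25):
    u=proj(cam,[[*xy,z]])[0]
    r=[d for d in silhouettes(cam,name) if np.hypot(*(np.array(d["bbox"][:2])-u))<tol]
    return r[0]["pixels"].astype(float) if r else None
E
python3 - <<'E'
from h import *
a=eyes.grab_frame("top");b=eyes.grab_frame("side")
for n,xy in(("green_carton",(.605,-.045)),("amber_bottle",(.45,-.163))):
    M={c:pick(c,n,xy,tol=15) for c in("top","side")};M={k:v for k,v in M.items() if v is not None}
    for k in M:
        f=fit(n,{k:M[k]});print(n,k,f.x[:2].round(4),round(np.degrees(f.x[2]),1),round(f.fun,3))
    if len(M)==2:
        f=fit(n,M);print(n,'both',f.x[:2].round(4),round(np.degrees(f.x[2]),1),round(f.fun,3))
ca=cv2.resize(a[165:260,185:325],None,fx=4,fy=4,interpolation=cv2.INTER_CUBIC)
cb=cv2.resize(b[130:260,195:320],None,fx=3,fy=3,interpolation=cv2.INTER_CUBIC)
o=np.zeros((max(ca.shape[0],cb.shape[0]),800,3),np.uint8)[:, :800]
ca=cv2.resize(ca,(420,285));o[:285,:420]=ca;o[:cb.shape[0],420:420+cb.shape[1]]=cb[:, :380]
cv2.imwrite("pics/crop0.png",o[:,:,::-1])
E
```

```text
green_carton top [ 0.6023 -0.0402] 193.9 0.058
green_carton side [ 0.6092 -0.0779] 15.5 0.445
green_carton both [ 0.6005 -0.0412] 16.4 0.613
amber_bottle top [ 0.449  -0.1619] -0.3 0.193
amber_bottle side [ 0.4459 -0.1698] -15.0 0.302
amber_bottle both [ 0.4467 -0.1636] 2.0 0.538
```

View pics/crop0.png

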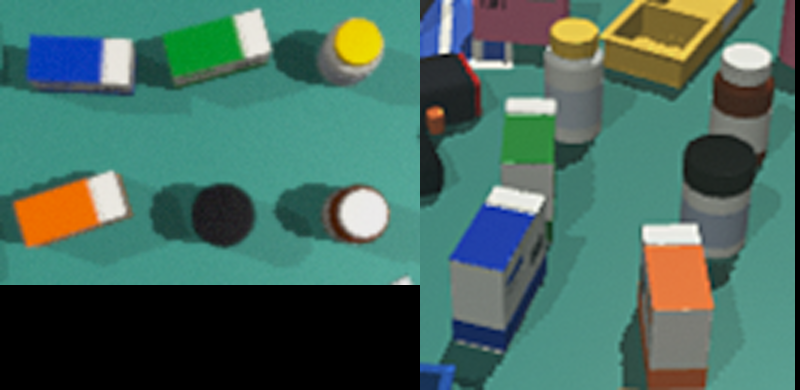

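The crop confirms the choices: the blue-banded carton, the green carton, the black-lid jar and the amber bottle (brown body, white cap). Now I reach for the blue carton.

apply_moves([
  [[1,24.5,-37,0,-5.1],[1,24.5,-37,0,-5.1],[1,24.5,-37,0,-5.1],[1,24.5,-37,0,-5.1],[1,24.5,-37,0,-5.1],[1,24.5,-37,0,-5.1],[1,24.5,-37,0,-5.1],[1,24.5,-37,0,-5.1],[1,24.5,-37,0,-5.1],[1,24.5,-37,0,-5.1]],
], force=40)

```text
time_s: 2.5
tcp_pos: [0.4904, 0.2308, 0.2487]
tcp_rot: [0.597, 0.802, 0.001, 0.0]
force: [0.6, 1.0, 1.1]
gripper_width: 0.997
```

apply_moves([
  [[1,24.5,-37,-20,-5.1],[1,24.5,-37,-20,-5.1],[1,24.5,-37,-20,-5.1],[1,24.5,-37,-20,-5.1],[1,0,0,0,0],[1,0,0,0,0]],
])

```text
time_s: 3.1
tcp_pos: [0.5876, 0.0829, 0.1677]
tcp_rot: [0.729, 0.684, -0.001, -0.0]
force: [-0.2, 0.9, -0.1]
gripper_width: 1.002
```

```bash
cat > st.py <<'E'
from h import *
def st():
    s=ctrl.get_state();q=s["tcp_rot"]
    from scipy.spatial.transform import Rotation as R
    m=R.from_quat(q).as_matrix()
    print("t",round(s["time_s"],2),"tcp",(s["tcp_pos"]*1000).round(1),"yaw",round(np.degrees(np.arctan2(m[1,1],m[0,1])),2),"zax",m[:,2].round(3),"w",round(s["gripper_width"],3),"F",s["force"].round(1))
def save(tag):
    o=[]
    for n in("top","side"): o.append(cv2.resize(eyes.grab_frame(n),(400,300),interpolation=cv2.INTER_AREA))
    cv2.imwrite(f"pics/{tag}.png",np.hstack(o)[:,:,::-1])
def big(tag,n,uv,r=60):
    f=eyes.grab_frame(n);u,v=map(int,uv);c=f[max(0,v-r):v+r,max(0,u-r):u+r]
    cv2.imwrite(f"pics/{tag}.png",cv2.resize(c,(600,600*c.shape[0]//c.shape[1]),interpolation=cv2.INTER_CUBIC)[:590,:,::-1])
E
python3 - <<'E'
from st import *
st()
print(proj("side",[[.588,.083,.04],[.588,.083,.15]]))
big("a1","side",proj("side",[[.588,.083,.1]])[0],70)
E
```

```text
t 3.1 tcp [587.6  82.9 167.7] yaw -3.64 zax [-0.001 -0.001 -1.   ] w 1.002 F [-0.2  0.9 -0.1]
[[220.03153212 218.64934748]
 [218.97990138 178.15004111]]
```

View pics/a1.png

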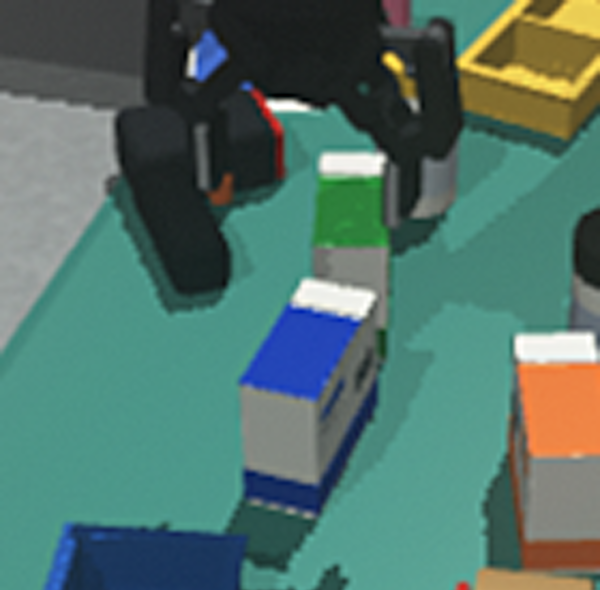

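The open gripper sits above and centred on the blue carton (centre column about 300 in the crop). Descending and gripping.

apply_moves([
  [[1,0,0,-25,0],[1,0,0,-25,0],[1,0,0,-25,0],[1,0,0,-20,0],[1,0,0,-13,0],[1,0,0,0,0]],
])

```text
time_s: 3.75
tcp_pos: [0.5862, 0.0859, 0.0592]
tcp_rot: [0.727, 0.686, -0.001, -0.001]
force: [-0.3, -0.6, -0.1]
gripper_width: 1.001
```

apply_moves([
  [[0.2,0,0,0,0],[0,0,0,0,0],[-0.2,0,0,0,0],[-0.4,0,0,0,0],[-0.6,0,0,0,0],[-0.8,0,0,0,0],[-1,0,0,0,0],[-1,0,0,0,0]],
], force=40)

```text
time_s: 4.55
tcp_pos: [0.5883, 0.0845, 0.0615]
tcp_rot: [0.728, 0.685, 0.001, 0.0]
force: [-0.4, 0.8, 5.4]
gripper_width: 0.463
```

apply_moves([
  [[-1,0,0,10,0],[-1,0,0,20,0],[-1,0,0,30,0],[-1,0,0,30,0],[-1,0,0,30,0],[-1,0,0,0,0]],
])

```text
time_s: 5.15
tcp_pos: [0.5905, 0.0842, 0.1851]
tcp_rot: [0.729, 0.685, 0.004, 0.002]
force: [1.0, -1.7, -0.8]
gripper_width: 0.467
```

```bash
python3 - <<'E'
from st import *
st(); big("a2","side",proj("side",[[.588,.083,.15]])[0],80)
E
```

```text
t 5.15 tcp [590.5  84.2 185.1] yaw -3.53 zax [ 0.009  0.002 -1.   ] w 0.467 F [ 1.  -1.7 -0.8]
```

View pics/a2.png

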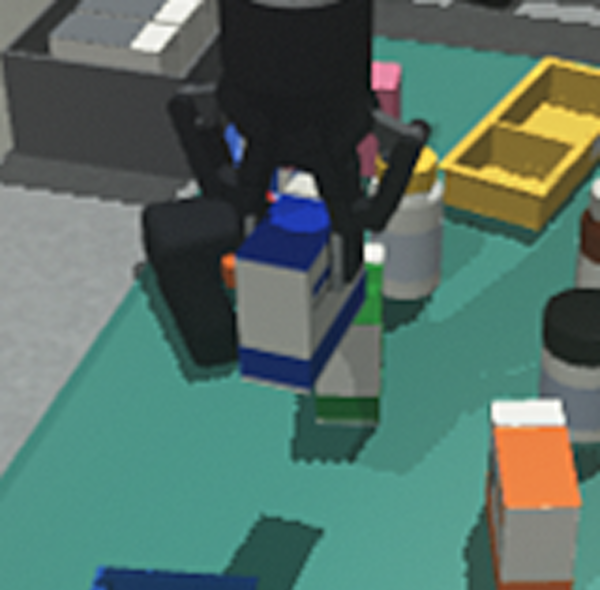

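Carton is held upright, its bottom about 127 mm up. Carrying it to the yellow tray's oblong compartment.

apply_moves([
  [[-1,-2,-15,0,0],[-1,-4,-30,0,-1],[-1,-5,-38,0,-1],[-1,-5,-38,0,-1],[-1,-5,-38,0,-1],[-1,-5,-38,0,-1],[-1,-6,-38,0,-1],[-1,-6,-38,0,-1],[-1,-6,-38,0,-1],[-1,-6,-38,0,-1]],
])

```text
time_s: 6.2
tcp_pos: [0.535, -0.2668, 0.1786]
tcp_rot: [0.78, 0.625, -0.001, -0.001]
force: [0.6, 0.1, -1.0]
gripper_width: 0.463
```

apply_moves([
  [[-1,-6,-38,0,-0.5],[-1,-5,-38,0,-1],[-1,-4,-30,0,0],[-1,-2,-14,0,0],[-1,0,0,0,0],[-1,0,0,0,0]],
])

```text
time_s: 6.8
tcp_pos: [0.5205, -0.3831, 0.1793]
tcp_rot: [0.788, 0.616, 0.0, -0.001]
force: [-0.1, 1.3, -0.9]
gripper_width: 0.462
```

```bash
python3 - <<'E'
from st import *
st(); 
f=[eyes.grab_frame(n) for n in("top","side")]
for c,n in [("top","blue_carton"),("side","blue_carton"),("top","yellow_tray"),("side","yellow_tray")]:
    r=silhouettes(c,n);print(c,n,[(round(d["conf"],2),np.round(d["bbox"]).astype(int).tolist()) for d in r])
    d=[d for d in r if 'carton' in n]
    if d and c=="side":
        m=d[0]["pixels"].astype(float)
        for z in (.115,.125,.135):
            b=fit(n,{c:m},z=z,yaw=-.24);print(z,b.x.round(4),b.fun)
o=np.hstack([cv2.resize(x[100:260,a:a+200],(400,320)) for x,a in zip(f,(290,180))])
cv2.imwrite("pics/a3.png",o[:,:,::-1])
E
```

```text
t 6.8 tcp [ 520.5 -383.1  179.3] yaw -13.96 zax [-0.001  0.002 -1.   ] w 0.462 F [-0.1  1.3 -0.9]
top blue_carton [(0.84, [390, 200, 36, 21]), (0.41, [260, 236, 20, 20])]
side blue_carton [(0.73, [291, 88, 31, 39])]
0.115 [ 0.5213 -0.3837 -0.1691] 0.20516459038033166
0.125 [ 0.5201 -0.3617 -0.1046] 0.22610345681049418
0.135 [ 0.5151 -0.3389 -0.1295] 0.24494678656876492
top yellow_tray [(0.63, [371, 205, 70, 46]), (0.21, [260, 238, 18, 23])]
side yellow_tray [(0.9, [281, 138, 60, 46]), (0.56, [171, 300, 66, 100])]
```

View pics/a3.png

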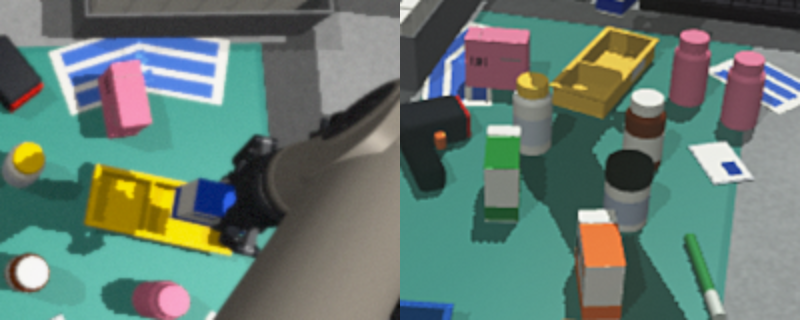

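The carton is above the yellow tray, 12 mm short of the compartment centre in y. I correct that and lower.

apply_moves([
  [[-1,3,-12,0,0],[-1,0,0,-10,0],[-1,0,0,-25,0],[-1,0,0,-25,0],[-1,0,0,-20,0],[-1,0,0,-15,0],[-1,0,0,-8,0],[-1,0,0,-4,0],[-1,0,0,0,0]],
])

```text
time_s: 8.0
tcp_pos: [0.5236, -0.397, 0.0733]
tcp_rot: [0.788, 0.616, 0.0, 0.0]
force: [1.2, -1.2, -0.2]
gripper_width: 0.469
```

```bash
python3 - <<'E'
from st import *
st(); 
f=[eyes.grab_frame(n) for n in("top","side")]
o=np.hstack([cv2.resize(x[v:v+80,a:a+100],(400,320),interpolation=cv2.INTER_CUBIC) for x,a,v in zip(f,(320,240),(165,100))])
cv2.imwrite("pics/a4.png",o[:,:,::-1])
E
```

```text
t 8.0 tcp [ 523.6 -397.    73.3] yaw -14.01 zax [ 0. -0. -1.] w 0.469 F [ 1.2 -1.2 -0.2]
```

View pics/a4.png

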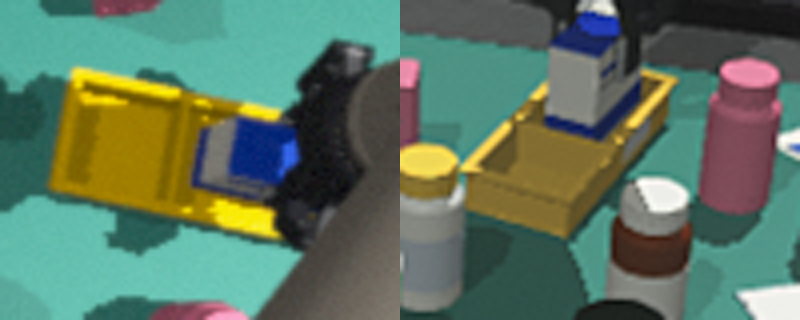

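The carton is inside the oblong compartment, well clear of the walls and the cross wall. Lowering slowly to the floor.

apply_moves([
  [[-1,0,0,-3,0],[-1,0,0,-2,0],[-1,0,0,-1,0],[-1,0,0,-1,0],[-1,0,0,0,0]],
])

```text
time_s: 8.6
tcp_pos: [0.5235, -0.3966, 0.0662]
tcp_rot: [0.788, 0.616, 0.0, -0.0]
force: [0.4, -0.1, -1.0]
gripper_width: 0.464
```

apply_moves([
  [[-1,0,0,-1,0],[-1,0,0,-1,0],[-1,0,0,0,0]],
])

```text
time_s: 8.9
tcp_pos: [0.5237, -0.3969, 0.0656]
tcp_rot: [0.788, 0.616, 0.0, 0.0]
force: [-1.8, 2.6, 6.2]
gripper_width: 0.458
```

Contact reads 6 N. Releasing gently and rising.

apply_moves([
  [[-0.05,0,0,0,0],[0.05,0,0,0,0],[0.2,0,0,0,0],[0.6,0,0,0,0],[0.6,0,0,5,0],[0.7,0,0,20,0],[1,0,0,40,0],[1,0,0,40,0]],
])

```text
time_s: 9.7
tcp_pos: [0.5231, -0.3964, 0.1701]
tcp_rot: [0.788, 0.616, -0.0, -0.001]
force: [1.5, -0.1, -0.3]
gripper_width: 1.0
```

```bash
python3 - <<'E'
from st import *
st(); 
f=[eyes.grab_frame(n) for n in("top","side")]
o=np.hstack([cv2.resize(x[v:v+120,a:a+150],(400,320),interpolation=cv2.INTER_CUBIC) for x,a,v in zip(f,(270,240),(165,100))])
cv2.imwrite("pics/a5.png",o[:,:,::-1])
# cap: white pixels near top
x=f[0]; w=(x.min(2)>150); lab,L,S,C=cv2.connectedComponentsWithStats(w.astype(np.uint8))
for s,c in zip(S,C):
    if 30<s[4]<400 and 270<c[0]<340 and 210<c[1]<270: print("capTop",s,c,unproj("top",c,.102))
x=f[1]; w=(x.min(2)>150); lab,L,S,C=cv2.connectedComponentsWithStats(w.astype(np.uint8))
for s,c in zip(S,C):
    if 20<s[4]<600 and 280<c[0]<330 and 130<c[1]<200: print("side",s,c)
M={}
for c in("top","side"):
    m=pick(c,"amber_bottle",(.447,-.163),tol=15)
    if m is not None:
        b=fit("amber_bottle",{c:m});print(c,b.x.round(4),b.fun, m.sum())
E
```

```text
t 9.7 tcp [ 523.1 -396.4  170.1] yaw -14.01 zax [-0.001  0.001 -1.   ] w 1.0 F [ 1.5 -0.1 -0.3]
capTop [298 228  16  16 204] [305.84313725 235.62745098] [ 0.44826841 -0.1621892 ]
side [296 144  16   9 118] [303.43220339 148.1779661 ]
top [ 0.4508 -0.1604 -0.0771] 0.2288841117842486 301.0
side [ 0.4462 -0.1708 -0.1536] 0.3455517744287797 605.0
```

View pics/a5.png

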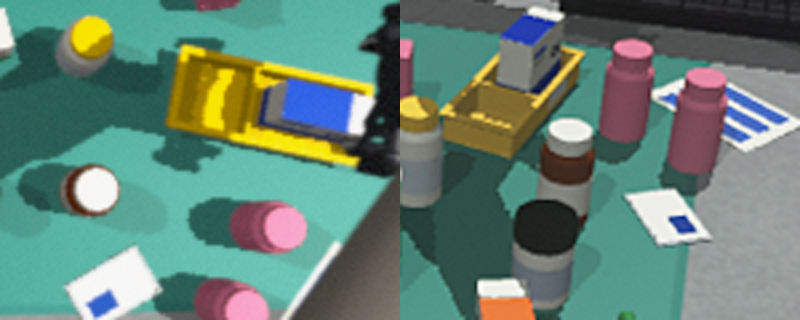

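The blue carton stands in the yellow tray's oblong compartment. The amber bottle's cap at (305.8,235.6) in the top frame gives (0.448,-0.162). Moving there.

apply_moves([
  [[1,-6,18,0,0],[1,-11,34,0,0],[1,-13,40,0,0],[1,-13,40,0,0],[1,-13,40,0,0],[1,-11,34,0,0],[1,-6,18,0,0],[1,-3,10,0,0],[1,0,0,0,0]],
])

```text
time_s: 10.8
tcp_pos: [0.447, -0.1613, 0.1686]
tcp_rot: [0.787, 0.617, -0.0, -0.001]
force: [0.4, -1.0, -0.1]
gripper_width: 1.002
```

```bash
python3 - <<'E'
from st import *
st(); 
big("a6","side",proj("side",[[.447,-.162,.12]])[0],55)
print(proj("side",[[.447,-.162,.102]])[0])
E
```

```text
t 10.8 tcp [ 447.  -161.3  168.6] yaw -13.87 zax [-0.001  0.001 -1.   ] w 1.002 F [ 0.4 -1.  -0.1]
[302.67191336 147.52934379]
```

View pics/a6.png

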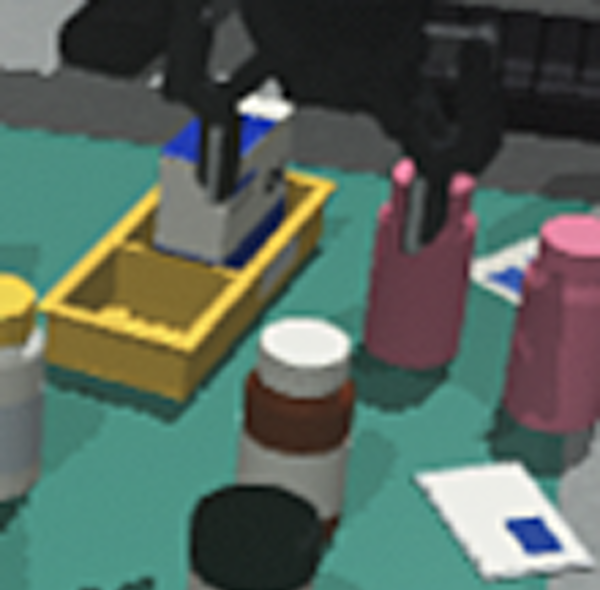

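The jaws straddle the bottle: midline at crop column about 320, against 319 expected. Descending.

apply_moves([
  [[1,0,0,-15,0],[1,0,0,-25,0],[1,0,0,-25,0],[1,0,0,-25,0],[1,0,0,-15,0],[1,0,0,-7,0],[1,0,0,0,0]],
])

```text
time_s: 11.55
tcp_pos: [0.4471, -0.164, 0.0566]
tcp_rot: [0.789, 0.615, -0.001, -0.0]
force: [-0.5, -0.0, -0.0]
gripper_width: 1.0
```

apply_moves([
  [[0.5,0,0,0,0],[0.35,0,0,0,0],[0.2,0,0,0,0],[0.1,0,0,0,0],[-0.2,0,0,0,0],[-0.5,0,0,0,0],[-1,0,0,0,0],[-1,0,0,0,0]],
], force=40)

```text
time_s: 12.35
tcp_pos: [0.448, -0.1629, 0.0584]
tcp_rot: [0.788, 0.616, 0.001, 0.0]
force: [-2.2, -0.7, 5.5]
gripper_width: 0.599
```

apply_moves([
  [[-1,0,0,10,0],[-1,0,0,20,0],[-1,0,0,30,0],[-1,0,0,30,0],[-1,0,0,20,0],[-1,0,0,0,0]],
])

```text
time_s: 12.95
tcp_pos: [0.4497, -0.1634, 0.1705]
tcp_rot: [0.788, 0.616, 0.003, 0.002]
force: [0.1, -0.2, -1.8]
gripper_width: 0.598
```

```bash
python3 - <<'E'
from st import *
st(); 
big("a7","side",proj("side",[[.447,-.162,.15]])[0],60)
E
```

```text
t 12.95 tcp [ 449.7 -163.4  170.5] yaw -13.99 zax [ 0.007 -0.    -1.   ] w 0.598 F [ 0.1 -0.2 -1.8]
```

View pics/a7.png

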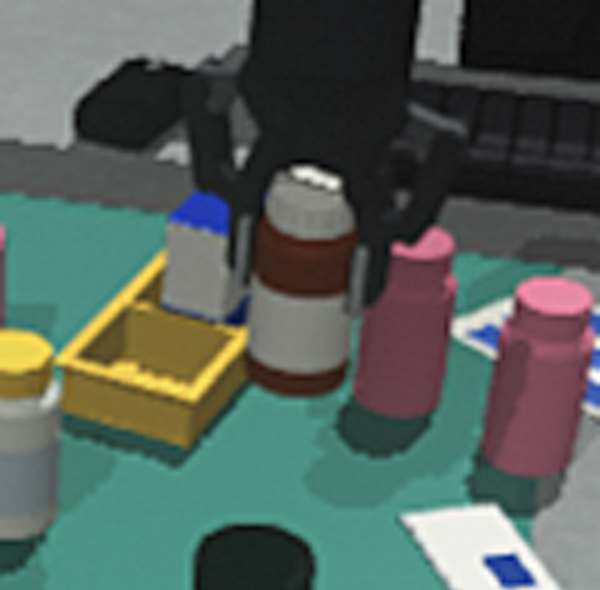

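Bottle held upright. Carrying it to the square compartment.

apply_moves([
  [[-1,8,-12,0,0],[-1,18,-25,0,0],[-1,23,-33,0,0],[-1,23,-33,0,0],[-1,18,-25,0,0],[-1,8,-11,0,0],[-1,0,0,-20,0],[-1,0,0,-25,0],[-1,0,0,-15,0],[-1,0,0,0,0]],
])

```text
time_s: 14.0
tcp_pos: [0.5433, -0.3001, 0.1037]
tcp_rot: [0.788, 0.616, -0.002, -0.003]
force: [-0.5, 0.5, -1.5]
gripper_width: 0.595
```

```bash
python3 - <<'E'
from st import *
st(); 
f=[eyes.grab_frame(n) for n in("top","side")]
o=np.hstack([cv2.resize(x[v:v+80,a:a+100],(400,320),interpolation=cv2.INTER_CUBIC) for x,a,v in zip(f,(310,230),(165,90))])
cv2.imwrite("pics/a8.png",o[:,:,::-1])
E
```

```text
t 14.0 tcp [ 543.3 -300.1  103.7] yaw -14.0 zax [-0.006  0.003 -1.   ] w 0.595 F [-0.5  0.5 -1.5]
```

View pics/a8.png

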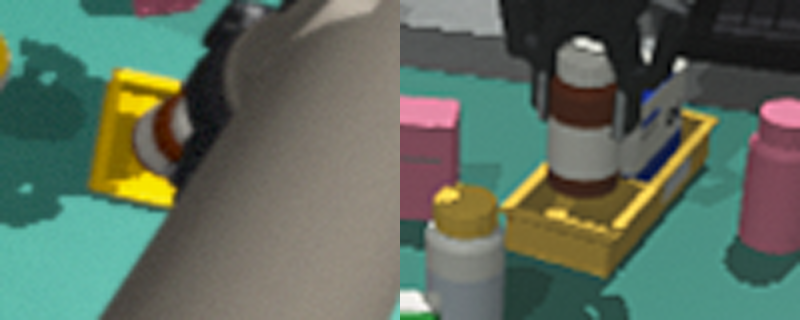

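apply_moves([
  [[-1,3,-1,0,0],[-1,0,0,-12,0],[-1,0,0,-12,0],[-1,0,0,-8,0],[-1,0,0,-3,0],[-1,0,0,-2,0],[-1,0,0,0,0]],
])

```text
time_s: 14.8
tcp_pos: [0.5485, -0.3028, 0.0701]
tcp_rot: [0.788, 0.616, -0.0, -0.0]
force: [0.6, -0.0, -0.8]
gripper_width: 0.594
```

apply_moves([
  [[-1,-1,0,-3,0],[-1,0,0,-2,0],[-1,0,0,-1,0],[-1,0,0,-1,0],[-1,0,0,0,0]],
])

```text
time_s: 15.3
tcp_pos: [0.5476, -0.3027, 0.0633]
tcp_rot: [0.788, 0.616, 0.0, -0.0]
force: [0.4, 0.4, -1.7]
gripper_width: 0.597
```

apply_moves([
  [[-1,0,0,-1,0],[-1,0,0,-0.5,0],[-1,0,0,0,0]],
])

```text
time_s: 15.6
tcp_pos: [0.5477, -0.3029, 0.0625]
tcp_rot: [0.788, 0.616, 0.0, 0.0]
force: [-0.9, 0.3, 4.7]
gripper_width: 0.599
```

Contact reads 5 N. Releasing.

apply_moves([
  [[0.2,0,0,0,0],[0.3,0,0,0,0],[0.4,0,0,0,0],[0.7,0,0,0,0],[0.7,0,0,5,0],[0.8,0,0,20,0],[1,0,0,40,0],[1,0,0,40,0],[1,0,0,0,0]],
])

```text
time_s: 16.5
tcp_pos: [0.5506, -0.3055, 0.1732]
tcp_rot: [0.788, 0.615, 0.003, 0.005]
force: [0.4, -0.6, 0.1]
gripper_width: 1.005
```

apply_moves([
  [[1,-5,20,0,0],[1,-5,35,0,0],[1,-5,40,0,0],[1,-5,40,0,0],[1,-5,20,0,0]],
])

```text
time_s: 17.0
tcp_pos: [0.5224, -0.1434, 0.1662]
tcp_rot: [0.787, 0.617, 0.0, -0.001]
force: [0.5, -0.2, 0.2]
gripper_width: 0.995
```

```bash
python3 - <<'E'
from st import *
st(); 
f=[eyes.grab_frame(n) for n in("top","side")]
o=np.hstack([cv2.resize(x[v:v+160,a:a+200],(400,320),interpolation=cv2.INTER_CUBIC) for x,a,v in zip(f,(230,200),(145,90))])
cv2.imwrite("pics/a9.png",o[:,:,::-1])
E
```

```text
t 17.0 tcp [ 522.4 -143.4  166.2] yaw -13.75 zax [-0.001  0.002 -1.   ] w 0.995 F [ 0.5 -0.2  0.2]
```

View pics/a9.png

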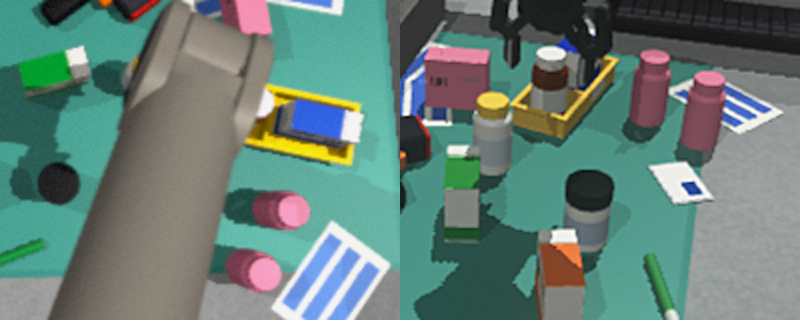

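Both items stand in the yellow tray. Heading to the green carton; first I check the clearance to the scanner grip and refit the carton.

apply_moves([
  [[1,-20,-5,5,3],[1,-20,15,0,3],[1,-5,30,0,4],[1,0,35,0,4],[1,0,35,0,4],[1,0,35,0,4],[1,0,35,0,4],[1,0,35,0,2],[1,0,0,0,0]],
])

```text
time_s: 18.0
tcp_pos: [0.4782, 0.0716, 0.1718]
tcp_rot: [0.613, 0.79, 0.001, -0.0]
force: [-0.1, 0.1, -0.5]
gripper_width: 0.999
```

```bash
python3 - <<'E'
from st import *
st(); 
f=[eyes.grab_frame(n) for n in("top","side")]
cv2.imwrite("pics/b0.png",np.hstack([cv2.resize(x,(400,300),interpolation=cv2.INTER_AREA) for x in f])[:,:,::-1])
for c in("top","side"):
    m=pick(c,"green_carton",(.601,-.04),tol=15)
    if m is not None:
        b=fit("green_carton",{c:m});print(c,b.x.round(4),round(np.degrees(b.x[2]),1),round(b.fun,3))
    r=silhouettes(c,"scanner")
    if r and c=="top":
        ys,xs=np.nonzero(r[0]["pixels"]);i=np.argsort(ys)[-8:]
        print("scanner low",r[0]["conf"],[unproj("top",(xs[k],ys[k]),.02).round(3).tolist() for k in i[::3]])
E
```

```text
t 18.0 tcp [478.2  71.6 171.8] yaw 14.4 zax [ 0.001  0.002 -1.   ] w 0.999 F [-0.1  0.1 -0.5]
top [ 0.6028 -0.0395  3.3806] 193.7 0.059
scanner low 0.92 [[0.682, -0.043], [0.682, -0.052], [0.679, -0.043]]
side [ 0.5991 -0.0395  0.2428] 13.9 0.044
```

View pics/b0.png

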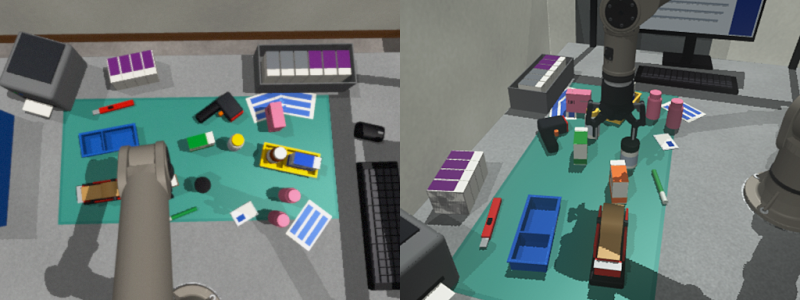

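Top and side agree on the green carton: (0.601,-0.0395), yaw 14°. The scanner grip ends near (0.68,-0.045), so I approach with a part-open claw.

apply_moves([
  [[0.5,10,-9,0,0],[0.5,20,-18,0,0],[0.5,25,-22,0,0],[0.5,25,-22,0,0],[0.5,22,-20,0,0],[0.5,14,-13,0,0],[0.5,7,-7,0,0],[0.5,0,0,0,0]],
])

```text
time_s: 19.1
tcp_pos: [0.6008, -0.0459, 0.1718]
tcp_rot: [0.617, 0.787, -0.0, 0.0]
force: [-0.2, 0.9, 0.6]
gripper_width: 0.747
```

```bash
python3 - <<'E'
from st import *
st(); 
big("b1","side",proj("side",[[.601,-.04,.1]])[0],60)
E
```

```text
t 19.1 tcp [600.8 -45.9 171.8] yaw 13.81 zax [ 0.    -0.001 -1.   ] w 0.747 F [-0.2  0.9  0.6]
```

View pics/b1.png

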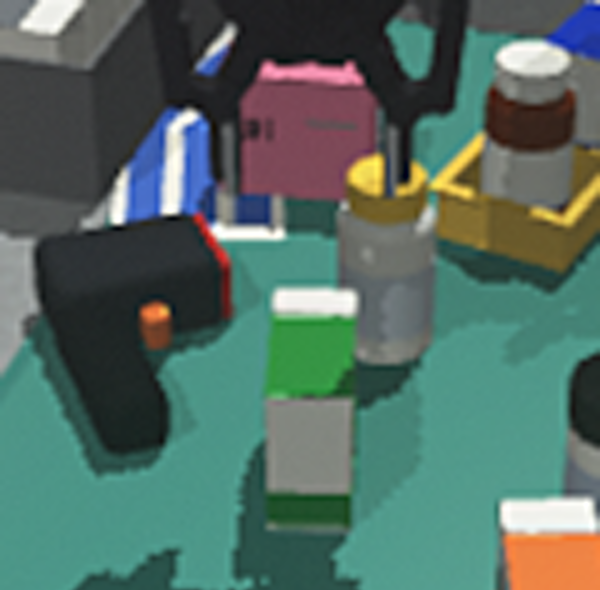

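The jaws are centred on the green carton. I shift 6 mm in y and descend.

apply_moves([
  [[0.5,0,6,-10,0],[0.5,0,0,-25,0],[0.5,0,0,-25,0],[0.5,0,0,-25,0],[0.5,0,0,-18,0],[0.5,0,0,-9,0],[0.5,0,0,0,0]],
])

```text
time_s: 19.85
tcp_pos: [0.599, -0.0363, 0.0584]
tcp_rot: [0.615, 0.788, -0.001, -0.001]
force: [0.2, -0.4, -0.1]
gripper_width: 0.752
```

apply_moves([
  [[0.2,0,0,0,0],[0,0,0,0,0],[-0.2,0,0,0,0],[-0.4,0,0,0,0],[-0.7,0,0,0,0],[-1,0,0,0,0],[-1,0,0,0,0]],
], force=40)

```text
time_s: 20.55
tcp_pos: [0.6012, -0.0377, 0.061]
tcp_rot: [0.616, 0.788, 0.001, 0.0]
force: [-1.9, 0.1, 4.9]
gripper_width: 0.464
```

apply_moves([
  [[-1,0,0,10,0],[-1,0,0,20,0],[-1,0,0,30,0],[-1,0,0,30,0],[-1,0,0,30,0],[-1,0,0,0,0]],
])

```text
time_s: 21.15
tcp_pos: [0.6036, -0.0384, 0.1847]
tcp_rot: [0.616, 0.788, 0.003, 0.004]
force: [0.5, -0.1, -1.8]
gripper_width: 0.463
```

```bash
python3 - <<'E'
from st import *
st(); 
big("b2","side",proj("side",[[.601,-.04,.14]])[0],70)
E
```

```text
t 21.15 tcp [603.6 -38.4 184.7] yaw 13.97 zax [ 0.009  0.    -1.   ] w 0.463 F [ 0.5 -0.1 -1.8]
```

View pics/b2.png

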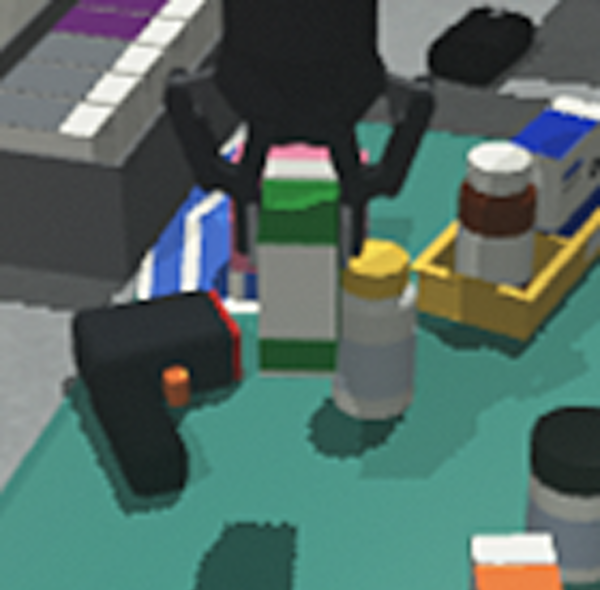

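Green carton held upright. Carrying it to the blue tray.

apply_moves([
  [[-1,1,14,0,0],[-1,2,30,0,-1],[-1,3,38,0,-1],[-1,3,38,0,-1],[-1,3,38,0,-1],[-1,3,38,0,0],[-1,3,38,0,0],[-1,2,30,0,0],[-1,2,20,0,0],[-1,1,6,0,0]],
])

```text
time_s: 22.2
tcp_pos: [0.622, 0.2562, 0.178]
tcp_rot: [0.641, 0.768, -0.001, -0.001]
force: [0.4, -0.9, -0.8]
gripper_width: 0.464
```

apply_moves([
  [[-1,0,0,0,0],[-1,0,0,-20,0],[-1,0,0,-20,0],[-1,0,0,0,0],[-1,0,0,0,0]],
])

```text
time_s: 22.7
tcp_pos: [0.6238, 0.25, 0.14]
tcp_rot: [0.644, 0.765, -0.001, 0.0]
force: [-0.6, 0.8, -1.4]
gripper_width: 0.463
```

```bash
python3 - <<'E'
from st import *
st(); 
f=[eyes.grab_frame(n) for n in("top","side")]
o=np.hstack([cv2.resize(x[v:v+160,a:a+200],(400,320),interpolation=cv2.INTER_CUBIC) for x,a,v in zip(f,(60,90),(90,190))])
cv2.imwrite("pics/b3.png",o[:,:,::-1])
for c in("top","side"):
    m=pick(c,"blue_tray",(.617,.289),.03,tol=25)
    if m is not None:
        b=fit("blue_tray",{c:m},yaw=.17);print(c,b.x.round(4),round(np.degrees(b.x[2]),1),round(b.fun,3))
for c in("top","side"):
    m=pick(c,"green_carton",(.624,.252),.12,tol=40)
    if m is not None:
        b=fit("green_carton",{c:m},z=.085,yaw=.17);print(c,b.x.round(4),round(np.degrees(b.x[2]),1),round(b.fun,3))
E
```

```text
t 22.7 tcp [623.8 250.  140. ] yaw 9.84 zax [-0.    -0.001 -1.   ] w 0.463 F [-0.6  0.8 -1.4]
top [0.6176 0.289  0.1724] 9.9 0.638
side [0.6143 0.2895 0.1498] 8.6 0.183
top [ 0.6418  0.2294 -0.929 ] -53.2 0.861
side [0.6242 0.2639 0.3915] 22.4 0.248
```

View pics/b3.png

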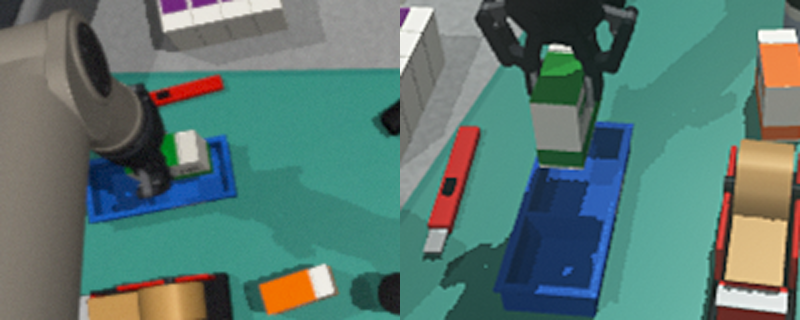

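Carton is above the oblong compartment. Lowering into the tray.

apply_moves([
  [[-1,0,1,-15,0],[-1,0,0,-20,0],[-1,0,0,-10,0],[-1,0,0,0,0]],
])

```text
time_s: 23.4
tcp_pos: [0.6218, 0.2529, 0.0922]
tcp_rot: [0.643, 0.766, -0.002, -0.001]
force: [0.4, 0.6, -1.5]
gripper_width: 0.456
```

```bash
python3 - <<'E'
from st import *
st(); 
f=[eyes.grab_frame(n) for n in("top","side")]
o=np.hstack([cv2.resize(x[v:v+80,a:a+100],(400,320),interpolation=cv2.INTER_CUBIC) for x,a,v in zip(f,(95,130),(140,215))])
cv2.imwrite("pics/b4.png",o[:,:,::-1])
E
```

```text
t 23.4 tcp [621.8 252.9  92.2] yaw 10.02 zax [-0.004 -0.002 -1.   ] w 0.456 F [ 0.4  0.6 -1.5]
```

View pics/b4.png

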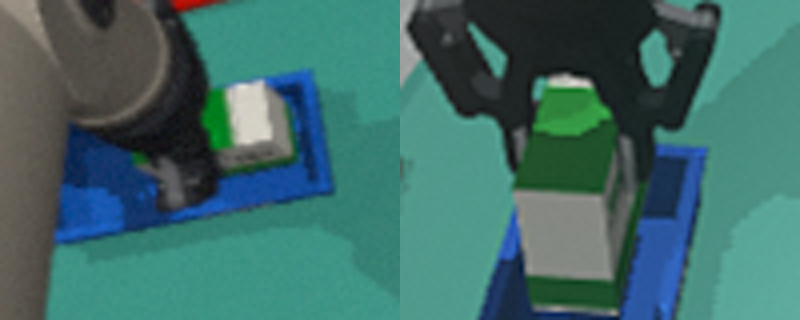

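apply_moves([
  [[-1,0,0,-8,0],[-1,0,0,-8,0],[-1,0,0,-4,0],[-1,0,0,-2,0],[-1,0,0,-2,0],[-1,0,0,0,0]],
])

```text
time_s: 24.1
tcp_pos: [0.6235, 0.2532, 0.0707]
tcp_rot: [0.643, 0.766, -0.0, -0.0]
force: [0.7, 0.4, -1.6]
gripper_width: 0.463
```

apply_moves([
  [[-1,0,0,-2,0],[-1,0,0,-1,0],[-1,0,0,-1,0],[-1,0,0,-1,0],[-1,0,0,-0.5,0],[-1,0,0,0,0]],
])

```text
time_s: 24.7
tcp_pos: [0.6235, 0.2532, 0.0653]
tcp_rot: [0.643, 0.766, -0.0, 0.0]
force: [-1.0, -0.8, -0.7]
gripper_width: 0.463
```

apply_moves([
  [[-1,0,0,-1,0],[-1,0,0,0,0]],
])

```text
time_s: 24.9
tcp_pos: [0.6237, 0.2533, 0.0651]
tcp_rot: [0.643, 0.766, 0.0, -0.0]
force: [-1.5, -1.3, 4.0]
gripper_width: 0.464
```

apply_moves([
  [[-0.05,0,0,0,0],[0.05,0,0,0,0],[0.2,0,0,0,0],[0.5,0,0,0,0],[0.6,0,0,5,0],[0.7,0,0,20,0],[1,0,0,40,0],[1,0,0,45,0],[1,0,0,0,0]],
])

```text
time_s: 25.8
tcp_pos: [0.6282, 0.2541, 0.1822]
tcp_rot: [0.643, 0.766, 0.006, 0.003]
force: [0.9, 0.8, 0.8]
gripper_width: 0.999
```

apply_moves([
  [[1,-5,-15,0,0],[1,-10,-30,0,0],[1,-15,-38,0,0],[1,-15,-38,0,0],[1,-15,-38,0,0],[1,-15,-30,0,0],[1,0,0,0,0]],
])

```text
time_s: 26.5
tcp_pos: [0.5445, 0.0568, 0.173]
tcp_rot: [0.646, 0.763, -0.003, -0.001]
force: [0.7, -0.2, -0.1]
gripper_width: 1.002
```

```bash
python3 - <<'E'
from st import *
st(); 
f=[eyes.grab_frame(n) for n in("top","side")]
cv2.imwrite("pics/b5.png",np.hstack([cv2.resize(x,(400,300),interpolation=cv2.INTER_AREA) for x in f])[:,:,::-1])
for c in("top","side"):
    m=pick(c,"black_lid_jar",(.4485,-.042),.04,tol=15)
    if m is not None:
        b=fit("black_lid_jar",{c:m});print(c,b.x.round(4),round(b.fun,3))
E
```

```text
t 26.5 tcp [544.5  56.8 173. ] yaw 9.47 zax [-0.005 -0.003 -1.   ] w 1.002 F [ 0.7 -0.2 -0.1]
top [ 0.4501 -0.0429  0.036 ] 0.064
side [ 0.4462 -0.0395 -0.0228] 0.112
```

View pics/b5.png

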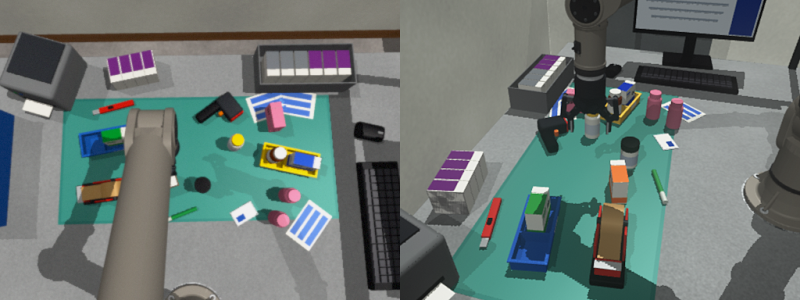

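The green carton stands in the blue tray. Jar refits to about (0.4485,-0.0415).

apply_moves([
  [[1,-12,-12,0,0],[1,-22,-22,0,0],[1,-25,-25,0,0],[1,-22,-22,0,0],[1,-11,-12,0,0],[1,-4,-5,0,0],[1,0,0,0,0],[1,0,0,0,0]],
])

```text
time_s: 27.5
tcp_pos: [0.4539, -0.0324, 0.1745]
tcp_rot: [0.642, 0.767, 0.0, 0.001]
force: [0.3, 0.4, 0.1]
gripper_width: 1.001
```

```bash
python3 - <<'E'
from st import *
st(); 
big("b6","side",proj("side",[[.4485,-.0415,.1]])[0],60)
E
```

```text
t 27.5 tcp [453.9 -32.4 174.5] yaw 10.12 zax [ 0.001 -0.    -1.   ] w 1.001 F [0.3 0.4 0.1]
```

View pics/b6.png

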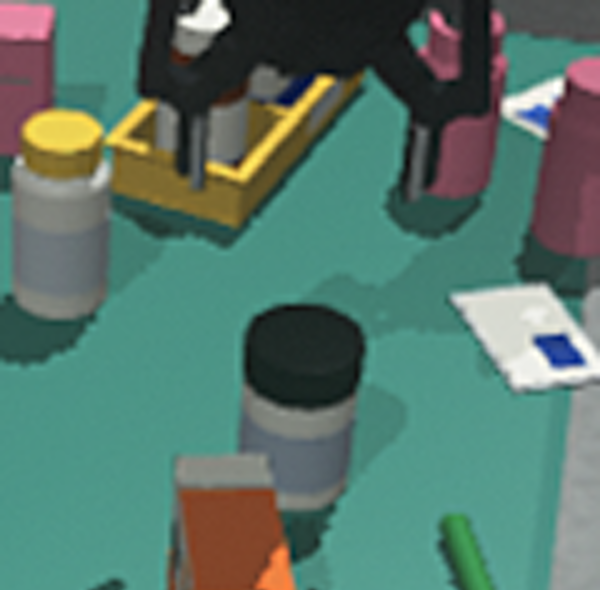

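Correct by (-5,-9) mm and descend to grip the lid.

apply_moves([
  [[1,-5,-9,-10,0],[1,0,0,-25,0],[1,0,0,-25,0],[1,0,0,-15,0],[1,0,0,0,0],[1,0,0,0,0]],
])

```text
time_s: 28.15
tcp_pos: [0.4475, -0.0431, 0.0991]
tcp_rot: [0.643, 0.766, -0.001, -0.0]
force: [-0.3, 0.8, -0.3]
gripper_width: 0.999
```

```bash
python3 - <<'E'
from st import *
st(); 
big("b7","side",proj("side",[[.4485,-.0415,.1]])[0],50)
E
```

```text
t 28.15 tcp [447.5 -43.1  99.1] yaw 9.99 zax [-0.001 -0.001 -1.   ] w 0.999 F [-0.3  0.8 -0.3]
```

View pics/b7.png

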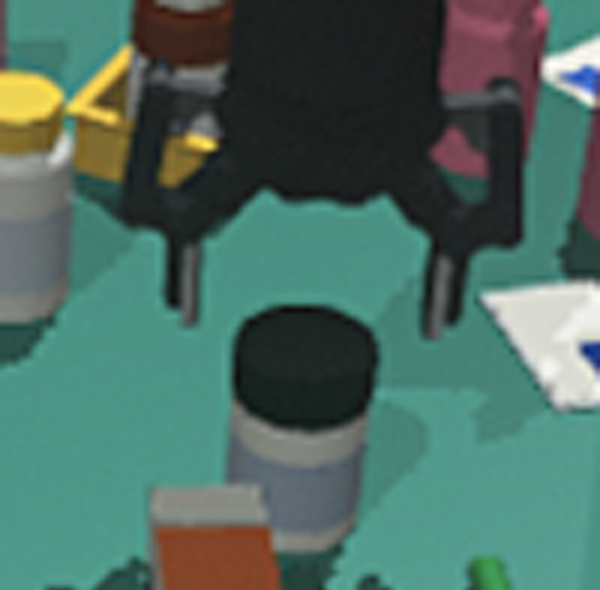

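Jaws are centred on the lid. Descending the last 32 mm and closing.

apply_moves([
  [[1,0,0,-15,0],[1,0,0,-12,0],[1,0,0,-5,0],[1,0,0,0,0]],
])

```text
time_s: 28.6
tcp_pos: [0.4472, -0.0428, 0.067]
tcp_rot: [0.643, 0.766, -0.0, -0.0]
force: [-0.2, 0.1, 1.0]
gripper_width: 1.0
```

apply_moves([
  [[0.6,0,0,0,0],[0.45,0,0,0,0],[0.3,0,0,0,0],[0.1,0,0,0,0],[-0.3,0,0,0,0],[-1,0,0,0,0],[-1,0,0,0,0]],
], force=40)

```text
time_s: 29.3
tcp_pos: [0.448, -0.0428, 0.068]
tcp_rot: [0.643, 0.766, 0.0, 0.0]
force: [-1.5, -0.2, 6.1]
gripper_width: 0.644
```

apply_moves([
  [[-1,0,0,8,0],[-1,0,0,15,0],[-1,0,0,25,0],[-1,0,0,0,0]],
])

```text
time_s: 29.7
tcp_pos: [0.4499, -0.0429, 0.118]
tcp_rot: [0.643, 0.766, 0.002, 0.002]
force: [1.1, 0.2, -1.1]
gripper_width: 0.643
```

```bash
python3 - <<'E'
from st import *
st(); 
big("b8","side",proj("side",[[.4485,-.0415,.1]])[0],50)
E
```

```text
t 29.7 tcp [449.9 -42.9 118. ] yaw 10.0 zax [ 0.006  0.001 -1.   ] w 0.643 F [ 1.1  0.2 -1.1]
```

View pics/b8.png

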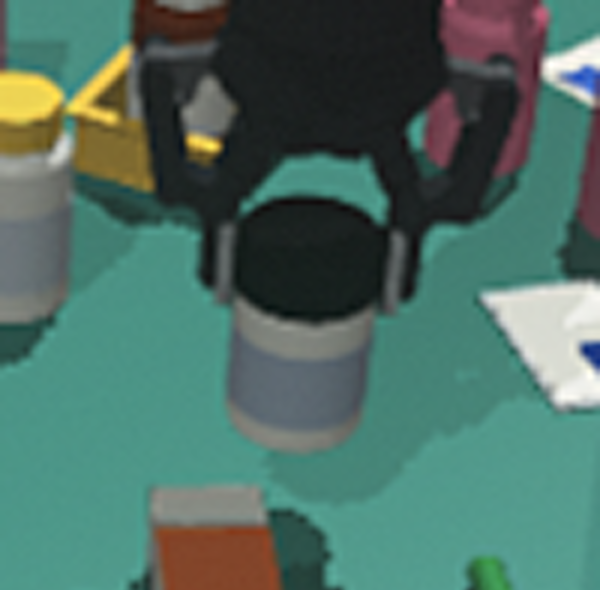

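Jar held by the lid, upright. Lifting to carry height and moving to the blue tray's square compartment.

apply_moves([
  [[-1,0,0,30,0],[-1,0,0,30,0],[-1,0,0,20,0],[-1,5,12,0,0],[-1,11,27,0,0],[-1,15,37,0,0],[-1,15,37,0,0],[-1,15,37,0,0],[-1,15,37,0,0],[-1,15,37,0,0]],
])

```text
time_s: 30.75
tcp_pos: [0.5377, 0.1838, 0.1926]
tcp_rot: [0.642, 0.766, -0.001, -0.001]
force: [0.6, -0.4, -1.2]
gripper_width: 0.643
```

apply_moves([
  [[-1,15,37,0,0],[-1,15,37,0,0],[-1,15,37,0,0],[-1,13,32,0,0],[-1,7,16,0,0],[-1,2,6,0,0],[-1,0,0,0,0],[-1,0,0,0,0]],
])

```text
time_s: 31.55
tcp_pos: [0.6051, 0.3447, 0.1942]
tcp_rot: [0.643, 0.766, -0.001, -0.0]
force: [0.3, 0.2, -1.1]
gripper_width: 0.649
```

```bash
python3 - <<'E'
from st import *
st(); 
f=[eyes.grab_frame(n) for n in("top","side")]
o=np.hstack([cv2.resize(x[v:v+160,a:a+200],(400,320),interpolation=cv2.INTER_CUBIC) for x,a,v in zip(f,(40,80),(90,200))])
cv2.imwrite("pics/b9.png",o[:,:,::-1])
E
```

```text
t 31.55 tcp [605.1 344.7 194.2] yaw 9.92 zax [-0.002 -0.002 -1.   ] w 0.649 F [ 0.3  0.2 -1.1]
```

View pics/b9.png

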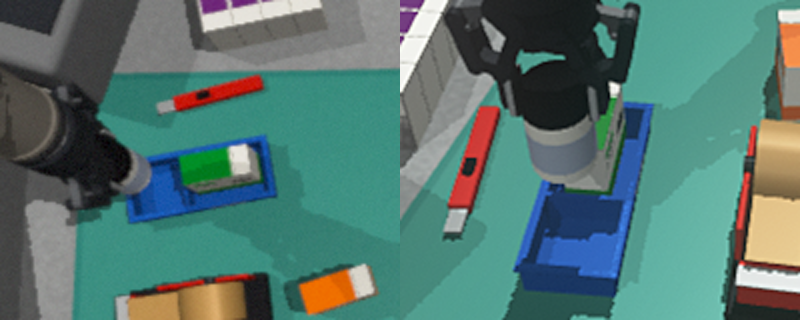

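```bash
python3 - <<'E'
from st import *
st(); save("b10")
for z in(.0,.1,.15,.2,.25): print(z,[unproj("top",p,z).round(3).tolist() for p in((111,83),(87,142),(85,140))], [unproj("side",p,z).round(3).tolist() for p in((70,350),)])
E
```

```text
t 31.65 tcp [605.5 344.4 195.1] yaw 9.87 zax [-0.    -0.001 -1.   ] w 0.643 F [-0.1 -0.4 -1.1]
0.0 [[0.916, 0.389], [0.735, 0.453], [0.742, 0.459]] [[0.748, 0.433]]
0.1 [[0.869, 0.349], [0.706, 0.406], [0.711, 0.412]] [[0.691, 0.484]]
0.15 [[0.846, 0.329], [0.691, 0.383], [0.696, 0.388]] [[0.662, 0.51]]
0.2 [[0.822, 0.309], [0.676, 0.36], [0.681, 0.365]] [[0.633, 0.535]]
0.25 [[0.798, 0.288], [0.661, 0.337], [0.666, 0.341]] [[0.605, 0.561]]
```

View pics/b10.png

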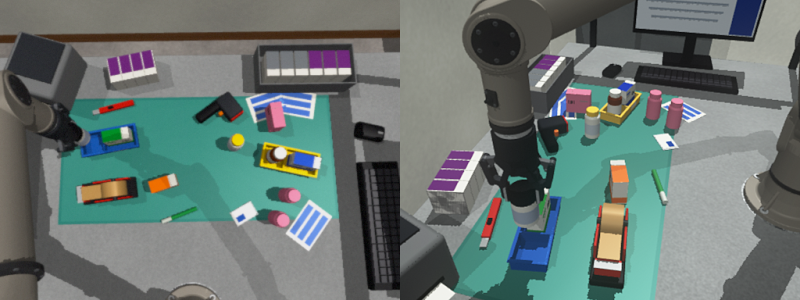

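The printer's nearest base corner is about 0.17 m from the tool, so clearance is fine. Lowering part way.

apply_moves([
  [[-1,2,2,-10,0],[-1,0,0,-25,0],[-1,0,0,-25,0],[-1,0,0,-10,0],[-1,0,0,0,0],[-1,0,0,0,0]],
])

```text
time_s: 32.35
tcp_pos: [0.6082, 0.3484, 0.1261]
tcp_rot: [0.643, 0.766, 0.001, 0.0]
force: [0.9, 0.9, -0.7]
gripper_width: 0.645
```

```bash
python3 - <<'E'
from st import *
st(); 
f=[eyes.grab_frame(n) for n in("top","side")]
o=np.hstack([cv2.resize(x[v:v+80,a:a+100],(400,320),interpolation=cv2.INTER_CUBIC) for x,a,v in zip(f,(80,120),(140,250))])
cv2.imwrite("pics/b11.png",o[:,:,::-1])
for c in("top","side"):
    m=pick(c,"black_lid_jar",(.607,.3465),.1,tol=25)
    if m is not None:
        b=fit("black_lid_jar",{c:m},z=.055);print(c,b.x.round(4),round(b.fun,3))
E
```

```text
t 32.35 tcp [608.2 348.4 126.1] yaw 9.99 zax [ 0.001  0.001 -1.   ] w 0.645 F [ 0.9  0.9 -0.7]
top [0.6112 0.3423 0.1096] 0.657
side [0.6102 0.3466 0.0907] 0.125
```

View pics/b11.png

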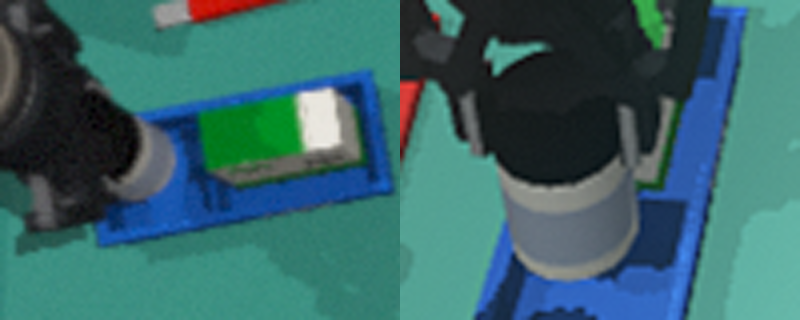

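apply_moves([
  [[-1,-2,-2,-5,0],[-1,0,0,-10,0],[-1,0,0,-5,0],[-1,0,0,-3,0],[-1,0,0,0,0]],
])

```text
time_s: 33.05
tcp_pos: [0.6051, 0.3461, 0.1014]
tcp_rot: [0.643, 0.766, -0.001, -0.0]
force: [0.1, 0.2, -1.8]
gripper_width: 0.644
```

```bash
python3 - <<'E'
from st import *
st(); 
f=[eyes.grab_frame(n) for n in("top","side")]
def ov(im,c,off,sc):
    cr=cv2.resize(im[off[1]:off[1]+80,off[0]:off[0]+100],(400,320),interpolation=cv2.INTER_CUBIC)
    return cr
o=np.hstack([ov(x,c,p,4) for x,c,p in zip(f,("top","side"),((80,140),(120,250)))])
cv2.imwrite("pics/b12.png",o[:,:,::-1])
E
```

```text
t 33.05 tcp [605.1 346.1 101.4] yaw 10.0 zax [-0.001 -0.001 -1.   ] w 0.644 F [ 0.1  0.2 -1.8]
```

View pics/b12.png

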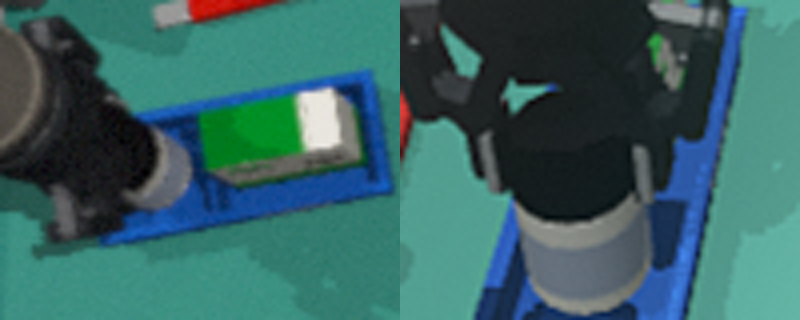

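The jar's foot is at rim level and centred between the walls (columns 520–650, walls about 498–672). Lowering to the floor.

apply_moves([
  [[-1,0,0,-8,0],[-1,0,0,-8,0],[-1,0,0,-5,0],[-1,0,0,-3,0],[-1,0,0,-2,0],[-1,0,0,0,0]],
])

```text
time_s: 33.75
tcp_pos: [0.6054, 0.3462, 0.076]
tcp_rot: [0.643, 0.766, -0.0, -0.0]
force: [0.1, -0.3, -1.2]
gripper_width: 0.644
```

apply_moves([
  [[-1,0,0,-1,0],[-1,0,0,-1,0],[-1,0,0,-1,0],[-1,0,0,-0.5,0],[-1,0,0,0,0]],
])

```text
time_s: 34.25
tcp_pos: [0.6055, 0.3463, 0.0728]
tcp_rot: [0.643, 0.766, -0.0, 0.0]
force: [0.5, 0.5, -0.5]
gripper_width: 0.643
```

apply_moves([
  [[-1,0,0,-1,0],[-1,0,0,-0.5,0],[-1,0,0,0,0]],
])

```text
time_s: 34.55
tcp_pos: [0.6058, 0.3464, 0.0722]
tcp_rot: [0.643, 0.766, 0.0, -0.0]
force: [-1.6, -0.9, 5.4]
gripper_width: 0.646
```

Contact reads 5 N. Releasing, rising, then moving back to clear the view.

apply_moves([
  [[0.3,0,0,0,0],[0.4,0,0,0,0],[0.5,0,0,0,0],[0.8,0,0,0,0],[0.8,0,0,5,0],[0.9,0,0,20,0],[1,0,0,40,0],[1,0,0,40,0],[1,0,0,30,0],[1,0,0,0,0]],
])

```text
time_s: 35.55
tcp_pos: [0.6087, 0.3473, 0.2127]
tcp_rot: [0.643, 0.766, 0.005, 0.002]
force: [-0.2, 0.0, 0.1]
gripper_width: 1.003
```

apply_moves([
  [[1,-12,10,10,3],[1,-25,20,10,4],[1,-30,25,5,4],[1,-35,25,0,4],[1,-35,25,0,4],[1,-35,25,0,4],[1,-35,25,0,4],[1,-35,25,0,4],[1,-35,20,0,4],[1,-10,10,0,0]],
])

```text
time_s: 36.55
tcp_pos: [0.3105, 0.5594, 0.2302]
tcp_rot: [0.377, 0.926, -0.001, -0.002]
force: [-0.5, 0.4, -0.2]
gripper_width: 0.998
```

```bash
sed -i 's/^eyes.grab_frame("top");eyes.grab_frame("side")/for n_ in ("top","side"):\n    cv2.imwrite(f"pics\/f_{n_}.png",cv2.resize(eyes.grab_frame(n_),(800,600),interpolation=cv2.INTER_CUBIC)[:,:,::-1])/' m0.py; python3 m0.py; python3 -c "
from st import *
st()"
```

```text
blue_carton top [(0.58, [390, 206, 40, 20])]
blue_carton side [(0.74, [290, 121, 24, 31])]
    ['top'] [ 0.5259 -0.4012] -17.2 0.049
    ['side'] [ 0.5175 -0.4299] 1.2 0.279
    ['top', 'side'] [ 0.5242 -0.4018] 166.5 0.571
green_carton top [(0.97, [151, 174, 43, 22]), (0.84, [354, 151, 32, 38])]
green_carton side [(0.94, [175, 268, 35, 55]), (0.83, [228, 132, 35, 36])]
    ['top'] [0.6267 0.2526] 9.2 0.097
    ['side'] [0.6268 0.2423] 9.5 0.267
    ['top', 'side'] [0.6257 0.2493] 9.2 0.411
orange_carton top [(0.87, [209, 234, 38, 26])]
orange_carton side [(0.92, [279, 232, 26, 58])]
    ['top'] [0.4594 0.0899] 17.0 0.045
    ['side'] [0.4559 0.0905] 15.6 0.093
    ['top', 'side'] [0.4583 0.0899] 16.8 0.187
amber_bottle top [(0.9, [369, 251, 27, 16]), (0.86, [356, 281, 27, 22]), (0.74, [353, 198, 26, 22])]
amber_bottle side [(0.94, [275, 131, 20, 31]), (0.9, [322, 136, 21, 39])]
    ['top'] [ 0.4105 -0.341 ] 0.5 0.139
    ['side'] [ 0.5505 -0.3249] 1.3 0.182
    ['top', 'side'] [ 0.4105 -0.3416] 0.3 2.325
black_lid_jar top [(0.76, [115, 182, 25, 22])]
black_lid_jar side [(0.62, [163,
[... 441 characters left out ...]
 top [(0.65, [371, 204, 81, 44])]
yellow_tray side [(0.79, [283, 140, 55, 41])]
    ['top'] [ 0.5345 -0.3576] 167.3 1.013
    ['side'] [ 0.528 -0.354] 165.7 0.919
    ['top', 'side'] [ 0.5321 -0.3549] 166.2 2.038
blue_tray top [(0.96, [141, 179, 79, 36])]
blue_tray side [(0.76, [172, 302, 64, 98])]
    ['top'] [0.6176 0.2883] 10.6 1.561
    ['side'] [0.614  0.2889] 189.3 1.56
    ['top', 'side'] [0.6156 0.2876] 189.9 3.165
tape_dispenser top [(0.81, [138, 243, 78, 35])]
tape_dispenser side [(0.55, [267, 315, 51, 113])]
scanner top [(0.78, [282, 137, 58, 47])]
scanner side [(0.92, [196, 173, 36, 44])]
37.65
t 37.65 tcp [318.5 556.3 231.3] yaw 45.01 zax [ 0.  0. -1.] w 1.001 F [-0.2  0.8  0.4]
```

View pics/f_top.png

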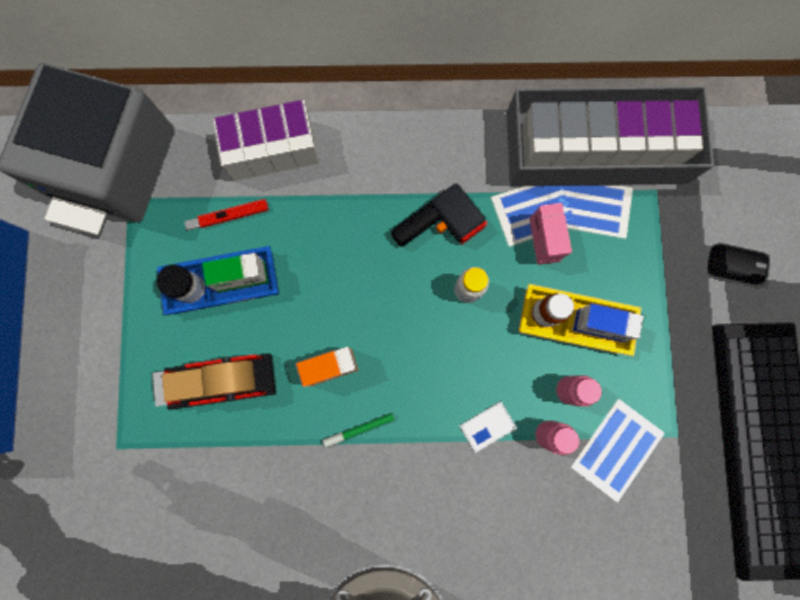

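View pics/f_side.png

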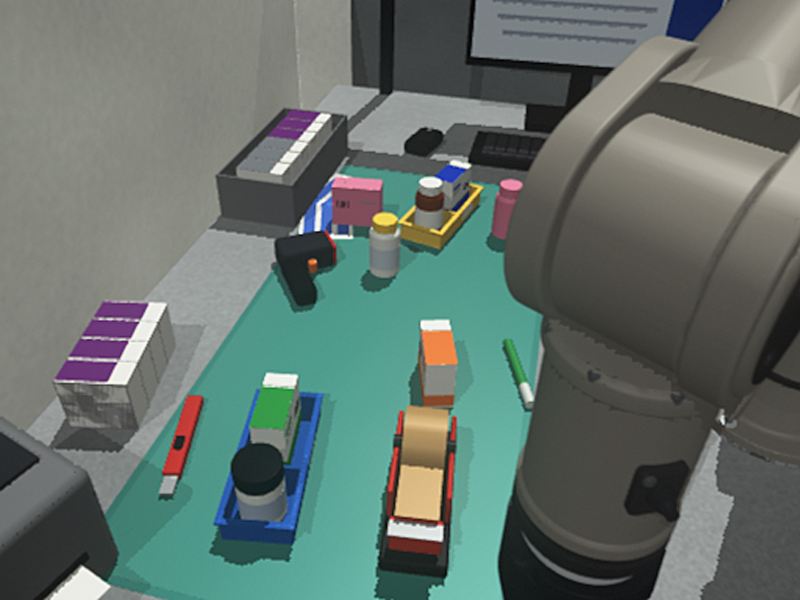

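Both pictures show all four items upright in the right compartments. The orange carton, yellow-capped bottle, dispenser, scanner and pink items have not moved, and the gripper is clear at (0.32,0.56,0.23). Handing in.

```bash
python3 -c "
from rig import sign_off
print(sign_off())"
```

```text
the job is handed in; nothing more can be done
None
```

I made up both orders and handed the job in at about 38 s of the 104 s allowed. The yellow tray was done first, with the blue-banded carton in the oblong compartment and the amber bottle in the square one. The blue tray followed, with the green-banded carton and the black-lid jar. Each item was lowered until light contact (4–6 N at the wrist) before I released it.

**Last checks:** Both cameras show all four items upright in their compartments. The orange carton and yellow-capped bottle refit within about 2–3 mm of where they started. The scanner and dispenser were only compared by their outlines in the pictures, and those look unchanged, as do the pink look-alikes.

**Checks that disagreed:**
- **Camera offset:** The top and side cameras differ by about 2–5 mm throughout. I generally worked between the two.
- **Side fits:** The final side-camera fits of the blue carton (29 mm from the top fit), amber bottle and green carton are poor because they are partly hidden. For those I relied on the top view, the pictures and the contact force.
- **Network mix-ups:** For the amber bottle and green carton the networks often ranked a pink look-alike first, so I selected by position and colour.

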